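Turn the blue sample pump over compression

TASK

Before the sample pump with the blue flywheel is switched on, it must stand just over its compression: by the knob, turn its flywheel counter-clockwise (seen from above) up against the resistance, over it, and stop with the knob just past the white mark, about 20 degrees and no more than 30, without letting it run further on. Let go and leave the wheel at rest there; do not turn the yellow pump's wheel.

Things in the scene. Friction and masses are not known exactly. Their poses are not given: they have to be found in the camera images.
- blue_wheel (a joint): blue flywheel angle, rad, positive counter-clockwise from above. 0: knob at the white mark; starts at -1.9 to -1.15. Friction 0.22 N m (4 N at the knob) holds it anywhere but near the mark: from -0.44 compression adds up to 0.3 N m (9 N in all at the knob, most at -0.26), gone at 0; then it pushes forward as strongly until 0.44: let go just past the mark, it may creep on but stops before 0.5.
- blue_axis (a point): point on the blue flywheel's vertical axis, level with its flat top (116 mm over the table); x axis points level to the white mark. Wheel: level blue disc, diameter 152 mm, hub 8 mm higher, on a fixed white pump 136 mm square, 90 mm high, finned cylinder to 149 mm along x. White mark: radial bar 38 x 12 mm on a black plate just outside the rim, centre 100 mm from the axis, top 1 mm below the wheel's.
- blue_knob (a point): middle of the blue flywheel's blue upright round knob, diameter 24 mm, 42 mm high (5 to 47 mm above the wheel's flat top; this point 26 mm above it, 142 mm above the table), 58 mm from the wheel's axis. It spins freely on its pin: a gripper holding it need not turn with the wheel. x axis points outward from the wheel's axis, z up. Nothing nearby stands higher than the knob.
- yellow_knob (a point): middle of the yellow knob of the second pump, the same machine and sizes with a yellow wheel and yellow knob; the two pumps may swap places. Not to be turned.

How it is judged:
By the outcome, as a careful person would: the job done as asked, in the order asked, and still so for the second after the job is handed in, with the robot touching nothing.
It also fails if it takes over 40 s, if anything falls off the work surface, if the arm or the gripper's body presses on something with over 40 N, if the wrist force passes 120 N, or if a joint passes its speed limit or range.

ROBOT

A 7-joint arm with a two-finger parallel gripper is mounted at the origin on the work surface. World frame = base frame: x ahead of the robot, y to its left, z up, the work surface at z = 0. Lengths are in m, angles in rad, forces in N, time in s.
With the tool pointing down it reaches from about 0.4 to 0.85 m from the base axis. Payload 4.5 kg.
Tool frame: the origin (TCP) lies at the very end of the fingers, on their centre line; the grasp point (between the pads) lies 19 mm behind it (bot.grip_point_offset is the distance from the TCP to the grasp point, in m); z points along the fingers, y is the line along which they close (so a half turn about z gives the same grasp; the last joint's range is limited). The gripper opens to 88 mm and grips with 3 to 60 N. Pads are 18 mm wide; open, the fingers measure 123 mm over their backs; the gripper's body (75 mm by 187 mm) begins 45 mm behind the grasp point.
Start: joints at [0.034, 0.689, -0.195, 1.565, 0.157, 0.902, -0.215], TCP at [0.625, 0, 0.239] pointing down, gripper open.
Joint ranges: [-3.01, 3.01], [-0.46, 2.08], [-1.47, 1.51], [0.13, 2.56], [-1, 4.14], [0.04, 2.09], [-2.66, 2.66]. Speed limits (rad/s): [2.57, 2.57, 3.14, 3.14, 3.14, 3.14, 3.14].

INTERFACE

Orientations are given as [roll, pitch, yaw] about the fixed x, y, z axes, in that order (R = Rz(yaw) Ry(pitch) Rx(roll)).
In Python, from workcell import status, camera, camera_params, bot gives the robot as it stands.
- The arm moves only by the shell command python3 -m handwheel 'ROWS'. ROWS is JSON, a list of rows, each a list of 5 numbers: the closure in counts, from 0 (fully open) to 255 (shut), then the shift along the tool's x, y, z in mm, then the turn about the tool's z in degrees. A call has exactly 10 rows; each row is the pose to reach, as a shift and turn from the pose commanded when the call began, along the tool's axes at that moment; what a row does not reach only later rows make up. A row lasts 1/10 s, in which the tool goes at most 50 mm and 8.59 degrees, less where a joint would pass 70% of its speed; a pose out of reach is approached as far as the arm can. A call with a gripper value outside its range is refused whole. The fingers move at their own pace and stop on an object; the grip force is fixed at half the most. Time passes only in rows, so rows that repeat a pose let the fingers close, or fill a call up. It gives the time, the measured TCP pose, the force, the opening and the grip force at its end, in the units of the state.
- status.sense(): the state, without advancing time (a new reading comes with each control period).
- camera(name): name is "scene" or "side" or "wrist"; returns the picture (384x512x3 uint8, red, green, blue); there is no depth.
- camera_params(name): a dict with "fx", "fy", "cx", "cy" (pixels), "extrinsics" (4x4, takes a point from world to camera coordinates). Camera axes: x right, y down, z forward; pixel columns grow to the right and rows downward; lengths in m; the calibration is good to about 2 mm. A picture is of the moment at which its call begins: read the wrist's pose just before it. camera_params takes no time and is no camera call; for the wrist camera it gives the pose at the moment of the call.
- bot.job_done(): hands the job in; it is judged then, once.
The state is a dict: "time": time; "q": joint angles; "joint_vel": joint speeds; "effort": joint torques, N m; "tool_pos": TCP position; "tcp_rot": TCP orientation; "wrist_force": force on the tool from outside, world axes, zero at the start; "ft_torque": the same for the moment, N m; "grip_width": finger opening in m; "grip_force": force on a finger pad.
Only numpy, scipy, OpenCV 4.12 (cv2) and the standard library are available. Lean on these libraries where they do the work, as an engineer would, in place of code of your own. Each camera call takes 0.05 s, during which the arm holds its last target. There are 200 camera calls.

## Working session

There is one attempt and no reset: what is moved stays moved. The work goes in short steps, Python scripts to look and compute and a shell command to move; the robot and the scene stay as the last step left them, time stands still between calls to the robot, and variables do not carry over. Pictures are saved under pics/ and viewed, at most 10 in all, crops included, and the job is handed in when it is done.

```bash
ls; mkdir -p pics
python3 - <<'E'
from workcell import status,camera,camera_params,bot
import cv2,numpy as np
s=status.sense();print(s)
ims=[camera(n) for n in("scene","side","wrist")]
for n,i in zip(("scene","side","wrist"),ims): cv2.imwrite(f"pics/{n}0.png",i[:,:,::-1]); np.save(f"/tmp/{n}.npy",i)
cv2.imwrite("pics/a.png",cv2.resize(np.hstack(ims[:2])[:,:,::-1],(800,300)))
for n in("scene","side","wrist"): p=camera_params(n);print(n,p["fx"],p["cx"],p["cy"],np.round(p["extrinsics"],3).tolist())
E
```

```text
pics
{'time': 0.0, 'q': array([ 0.03379948,  0.68996726, -0.1945124 ,  1.56631418,  0.1573059 ,
        0.90252739, -0.21509034]), 'joint_vel': array([ 0.00071099, -0.00057531, -0.00207644,  0.00162828, -0.00069118,
       -0.00025026,  0.00029752]), 'effort': array([ 3.38560185e-04, -5.27571630e+01, -1.26686912e+00, -1.53434461e+01,
       -5.26333472e-02,  6.56995355e-03,  1.65937727e-04]), 'tool_pos': array([ 6.24374469e-01, -5.31945743e-05,  2.37928398e-01]), 'tcp_rot': array([-3.13977428e+00,  1.42616196e-04,  1.57088982e+00]), 'wrist_force': array([ 0.27263658,  0.46781933, -0.91818365]), 'ft_torque': array([-0.0423286 , -0.00461404, -0.0082206 ]), 'grip_force': 0.0, 'grip_width': 0.0877751630371489}
scene 360.7700395224409 254.5576007290194 186.3710066667633 [[0.816, 0.578, -0.012, -0.452], [0.366, -0.532, -0.763, -0.066], [-0.448, 0.618, -0.646, 0.999], [0.0, 0.0, 0.0, 1.0]]
side 373.0254812227526 257.67119924617305 196.09263893542072 [[0.974, -0.225, -0.017, -0.56], [-0.119, -0.449, -0.886, 0.224], [0.191, 0.865, -0.464, 0.749], [0.0, 0.0, 0.0, 1.0]]
wrist 285.2773566329788 254.55854140851955 192.3248116308479 [[1.0, -0.0, -0.001, -0.623], [-0.0, -0.957, 0.291, -0.041], [-0.001, -0.291, -0.957, 0.39], [0.0, 0.0, 0.0, 1.0]]
```

View pics/scene0.png

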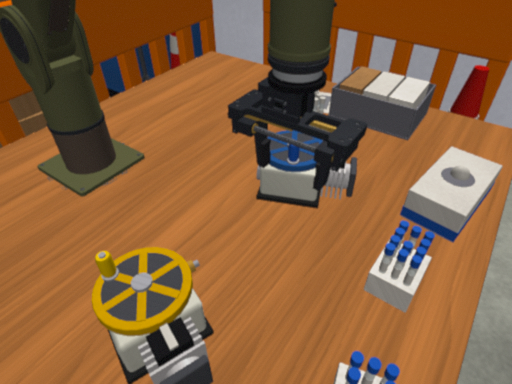

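View pics/side0.png

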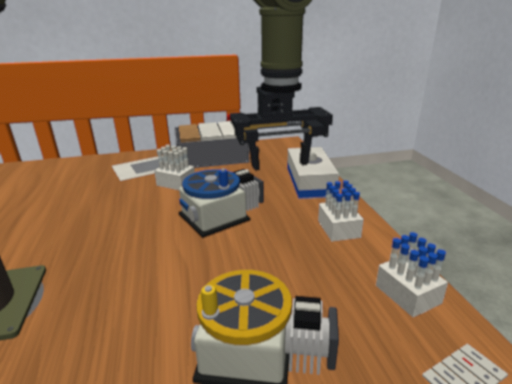

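Scene: the yellow pump is in front at (145,290). The blue wheel is half hidden behind the gripper at (290,152). Side: the blue wheel is at (211,183), its knob at about (224,178), and the cylinder is to the right at (252,188).

View pics/wrist0.png

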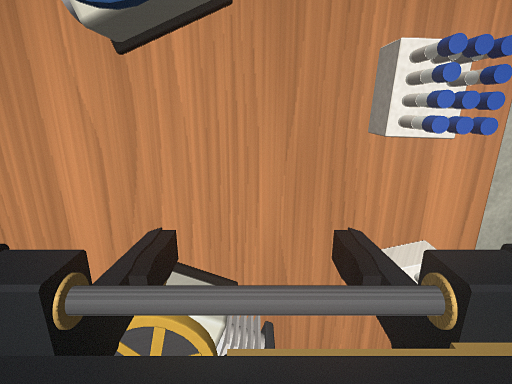

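```bash
cat > h.py <<'E'
import numpy as np,cv2
def ray(p,uv,z):
    E=np.array(p["extrinsics"]);R,t=E[:3,:3],E[:3,3];o=-R.T@t
    d=R.T@np.array([(uv[0]-p["cx"])/p["fx"],(uv[1]-p["cy"])/p["fy"],1]);return o+d*(z-o[2])/d[2]
def proj(p,X):
    c=(np.array(p["extrinsics"])@np.r_[X,1])[:3];return np.array([p["fx"]*c[0]/c[2]+p["cx"],p["fy"]*c[1]/c[2]+p["cy"]])
def blue(im,s=110):
    h=cv2.cvtColor(im,cv2.COLOR_RGB2HSV);return cv2.inRange(h,(100,s,50),(125,255,255))
E
python3 - <<'E'
from h import *
from workcell import camera_params
for n in("side","scene","wrist"):
    im=np.load(f"/tmp/{n}.npy");p=camera_params(n);m=blue(im)
    k,l,st,c=cv2.connectedComponentsWithStats(m)
    for i in range(1,k):
        if st[i,4]>60: print(n,st[i],c[i],ray(p,c[i],.116))
p=camera_params("side");print(ray(p,(211,183),.116),ray(p,(224,178),.142))
E
```

```text
side [288 167  72  35 609] [330.00985222 190.82758621] [0.78227164 0.09202162 0.116     ]
side [183 170  57  28 830] [211.62650602 184.66385542] [0.50147343 0.20349564 0.116     ]
side [393 232  24  23 272] [404.45588235 242.09191176] [ 0.83517417 -0.15027306  0.116     ]
side [410 238  36  30 554] [426.26895307 253.37184116] [ 0.85353458 -0.19265188  0.116     ]
scene [192  24  10  32 213] [196.43192488  39.43661972] [-0.19569202  0.66328587  0.116     ]
scene [142  45  12  33 198] [147.32828283  60.55050505] [-0.19011008  0.40441549  0.116     ]
scene [101  57  23  35 497] [112.38028169  74.74647887] [-0.19229764  0.25774713  0.116     ]
scene [278 130  24  10  85] [291.65882353 133.35294118] [0.4698459  0.27801427 0.116     ]
scene [267 136  50  35 756] [290.76322751 157.14021164] [0.51951358 0.19096921 0.116     ]
scene [304 136  19   8  84] [314.07142857 140.42857143] [0.53015396 0.28084166 0.116     ]
scene [401 207  58  61 864] [426.07523148 234.02430556] [0.83232234 0.12680455 0.116     ]
scene [385 221  24  35 318] [396.16981132 237.93710692] [0.79271524 0.08835764 0.116    
[... 387 characters left out ...]
  14  20 206] [391.22815534 373.12135922] [ 0.86264679 -0.13664807  0.116     ]
wrist [85  0 40  3 90] [104.34444444   0.75555556] [0.50088456 0.15608421 0.116     ]
wrist [ 438   33   74   25 1043] [478.1409396   43.73537872] [0.81298075 0.12424462 0.116     ]
wrist [432  62  29  20 353] [448.82436261  70.76770538] [0.7923392  0.10305562 0.116     ]
wrist [480  64  32  20 460] [496.71304348  73.40869565] [0.83445064 0.1009059  0.116     ]
wrist [ 427   90   78   20 1047] [468.12034384  98.57688634] [0.81408454 0.08007832 0.116     ]
wrist [423 116  75  19 968] [462.14359504 123.78615702] [0.81337941 0.05816326 0.116     ]
[0.50106298 0.21391393 0.116     ] [0.53185442 0.17971986 0.142     ]
```

```bash
python3 -m handwheel '[[0,30,-30,-20,0],[0,60,-60,-40,0],[0,90,-90,-40,0],[0,130,-125,-40,0],[0,130,-125,-40,0],[0,130,-125,-40,0],[0,130,-125,-40,0],[0,130,-125,-40,0],[0,130,-125,-40,0],[0,130,-125,-40,0]]'
python3 - <<'E'
from workcell import camera,camera_params
import cv2,numpy as np,pickle
d={}
for n in("wrist","side","scene"):
    p=camera_params(n);d[n]=(p,camera(n))
pickle.dump(d,open("/tmp/d.pkl","wb"))
cv2.imwrite("pics/w1.png",d["wrist"][1][:,:,::-1])
E
```

```text
time: 1.15
tool_pos: [0.5005, 0.1292, 0.2785]
tcp_rot: [-3.142, 0.0, 1.569]
wrist_force: [-0.1, 0.4, 0.2]
grip_width: 0.0878
grip_force: 0.0
```

View pics/w1.png

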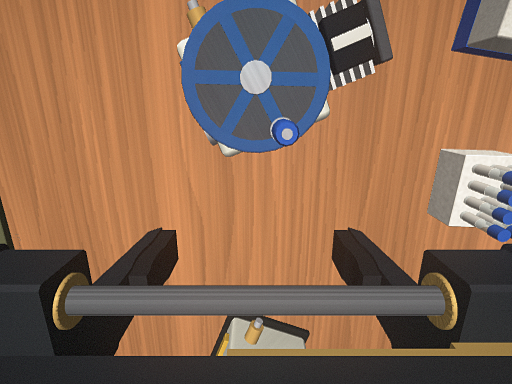

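The wrist view shows the hub at (256,77), the knob top at (286,132) and the white mark at (352,37). The knob is clockwise of the mark.

Run:
```python
from h import *
import pickle
from scipy.optimize import least_squares
d=pickle.load(open("/tmp/d.pkl","rb"));p,im=d["wrist"]
h=cv2.cvtColor(im,cv2.COLOR_RGB2HSV)
hub=ray(p,(256,77),.124);m=ray(p,(352,37),.115)
# outline of blue disc
b=blue(im);b[170:]=0;b[:,340:]=0
P=max(cv2.findContours(b,0,cv2.CHAIN_APPROX_NONE)[0],key=cv2.contourArea)[:,0]
Q=np.array([ray(p,u,.116)[:2] for u in P if u[1]>2])
r=least_squares(lambda a:np.hypot(*(Q-a[:2]).T)-a[2],[.5,.2,.076],loss='soft_l1',f_scale=.001);print("rim",r.x)
w=cv2.inRange(h,(0,0,150),(180,70,255));k,l,st,c=cv2.connectedComponentsWithStats(w)
for i in range(1,k):
    if st[i,4]>20 and c[i][1]<160:print(st[i],c[i])
kn=ray(p,(286,132),.163)
ax=r.x[:2];print(hub,m,kn)
for a in(hub[:2],ax):
    f=lambda q:np.arctan2(*(q[:2]-a)[::-1]);print("mark",f(m),np.hypot(*(m[:2]-a)),"knob",f(kn),np.hypot(*(kn[:2]-a)),"rel",f(kn)-f(m))
```

```text
rim [0.50077277 0.23020736 0.07418565]
[188   0  10   9  61] [192.32786885   3.80327869]
[330   1   7  12  47] [332.9787234    6.61702128]
[341   0   6   9  34] [343.64705882   3.55882353]
[497   0  15  38 331] [506.3776435   22.51359517]
[320   6   6  12  47] [322.63829787  11.27659574]
[310  10   8  18  56] [313.25        16.91071429]
[331  19  43  32 540] [352.07962963  36.19074074]
[177  38  12  21 120] [181.65833333  46.44166667]
[240  60  32  34 844] [255.34597156  76.52606635]
[369  60   6  14  52] [371.59615385  66.42307692]
[359  64   7  14  52] [361.71153846  70.23076923]
[349  68   7  14  53] [351.98113208  74.37735849]
[330  70   7  20  62] [332.35483871  80.83870968]
[339  72   7  14  51] [342.31372549  78.41176471]
[317  99  13  20 102] [324.09803922 110.12745098]
[270 117  19  20  52] [276.19230769 122.65384615]
[282 128  11  12 102] [286.80392157 133.56862745]
[218 142  20  13 110] [226.34545455 149.21818182]
[0.50121145 0.230192   0.124     ] [0.59470282 0.26703086 0.115     ] [0.52799491 0.18055811 0.163     ]
mark 0.37535346356687527 0.10048750339903938 knob -1.0759569114931262 0.05639926828411672 rel -1.4513103750600016
mark 0.37361791311634074 0.10089015794741184 knob -1.0692676223997875 0.056622365575402275 rel -1.4428855355161283
```

```bash
python3 -m handwheel '[[0,25,14,20,0],[0,50,28,50,0],[0,50,28,90,0],[0,50,28,125,0],[0,50,28,138,0],[0,50,28,148,0],[0,50,28,148,0],[0,50,28,148,0],[0,50,28,148,0],[0,50,28,148,0]]' && python3 -m handwheel '[[255,0,0,0,0],[255,0,0,0,0],[255,0,0,0,0],[255,0,0,0,0],[255,0,0,0,0],[255,0,0,0,0],[255,0,0,0,0],[255,0,0,0,0],[255,0,0,0,0],[255,0,0,0,0]]'
python3 - <<'E'
from workcell import camera,camera_params,status
import cv2
print(status.sense()["q"])
cv2.imwrite("pics/s2.png",camera("side")[120:260,130:330,::-1].repeat(3,0).repeat(3,1))
E
```

```text
time: 2.3
tool_pos: [0.5288, 0.1803, 0.1319]
tcp_rot: [3.139, -0.001, 1.571]
wrist_force: [0.5, 0.5, -0.2]
grip_width: 0.0881
grip_force: 0.0
time: 3.3
tool_pos: [0.5288, 0.1801, 0.1308]
tcp_rot: [3.14, -0.0, 1.571]
wrist_force: [2.5, -0.2, -3.2]
grip_width: 0.0233
grip_force: 30.0
[-0.32282126  0.75681509 -0.14855248  1.86604095  0.20216483  0.53168965
 -0.60606473]
```

View pics/s2.png

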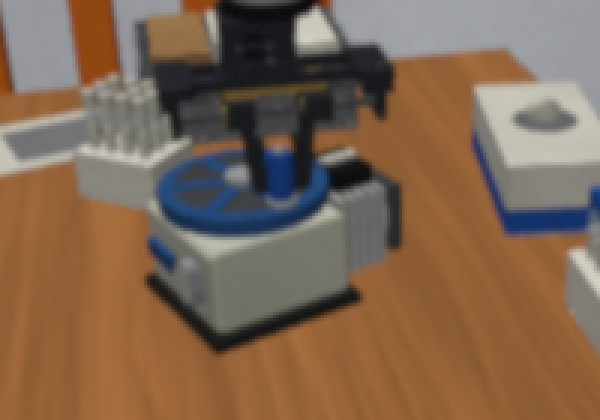

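```bash
cat > arc.py <<'E'
import sys,numpy as np
from workcell import status
from scipy.spatial.transform import Rotation as R
c=np.array([.501,.2302]);s=status.sense();p=s["tool_pos"];M=R.from_euler('xyz',s["tcp_rot"]).as_matrix()
r=np.hypot(*(p[:2]-c));a0=np.arctan2(p[1]-c[1],p[0]-c[0]);a1=float(sys.argv[1]);t=float(sys.argv[2]);n=int(sys.argv[3])
print("angle rel",a0-.374,"r",r,"z",p[2])
for i in range(1,n+1):
    a=a0+(a1+.374-a0)*i/n;rr=r+(.058-r)*i/n
    w=np.r_[c+rr*np.array([np.cos(a),np.sin(a)])-p[:2],0]
    print(np.round(np.r_[(M.T@w)*1e3,t*i/n],1)[[0,1,3]].tolist())
E
python3 arc.py -0.84 -34 9
```

```text
angle rel -1.4374492180626044 r 0.057269310154990934 z 0.13079781521363051
[1.9, 3.3, -3.8]
[4.0, 6.5, -7.6]
[6.3, 9.5, -11.3]
[8.8, 12.4, -15.1]
[11.5, 15.1, -18.9]
[14.4, 17.6, -22.7]
[17.5, 19.9, -26.4]
[20.7, 22.1, -30.2]
[24.0, 24.0, -34.0]
```

```bash
python3 -m handwheel '[[255,1.9,3.3,0,-3.8],[255,4,6.5,0,-7.6],[255,6.3,9.5,0,-11.3],[255,8.8,12.4,0,-15.1],[255,11.5,15.1,0,-18.9],[255,14.4,17.6,0,-22.7],[255,17.5,19.9,0,-26.4],[255,20.7,22.1,0,-30.2],[255,24,24,0,-34],[255,24,24,0,-34]]'; python3 arc.py -0.24 -34 9
```

```text
time: 4.35
tool_pos: [0.5517, 0.2022, 0.1307]
tcp_rot: [-3.139, 0.002, 2.163]
wrist_force: [0.2, -3.5, 3.4]
grip_width: 0.0231
grip_force: 30.0
angle rel -0.878226680069474 r 0.057913652346974785 z 0.13071728701922586
[2.0, 3.6, -3.8]
[4.2, 7.0, -7.6]
[6.7, 10.3, -11.3]
[9.4, 13.4, -15.1]
[12.3, 16.3, -18.9]
[15.5, 19.0, -22.7]
[18.8, 21.4, -26.4]
[22.2, 23.6, -30.2]
[25.9, 25.6, -34.0]
```

```bash
python3 -m handwheel '[[255,2,3.6,0,-3.8],[255,4.2,7,0,-7.6],[255,6.7,10.3,0,-11.3],[255,9.4,13.4,0,-15.1],[255,12.3,16.3,0,-18.9],[255,15.5,19,0,-22.7],[255,18.8,21.4,0,-26.4],[255,22.2,23.6,0,-30.2],[255,25.9,25.6,0,-34],[255,25.9,25.6,0,-34]]'; python3 arc.py 0.1 -20 8
```

```text
time: 5.35
tool_pos: [0.5595, 0.2341, 0.1307]
tcp_rot: [-3.133, 0.003, 2.754]
wrist_force: [0.5, -9.3, 6.5]
grip_width: 0.0233
grip_force: 30.0
angle rel -0.3080867339830753 r 0.058600888494877455 z 0.13070408627615285
[1.4, 2.6, -2.5]
[3.0, 5.2, -5.0]
[4.7, 7.6, -7.5]
[6.5, 10.0, -10.0]
[8.5, 12.2, -12.5]
[10.5, 14.4, -15.0]
[12.7, 16.4, -17.5]
[14.9, 18.3, -20.0]
```

```bash
python3 -m handwheel '[[255,1.4,2.6,0,-2.5],[255,3,5.2,0,-5],[255,4.7,7.6,0,-7.5],[255,6.5,10,0,-10],[255,8.5,12.2,0,-12.5],[255,10.5,14.4,0,-15],[255,12.7,16.4,0,-17.5],[255,14.9,18.3,0,-20],[255,14.9,18.3,0,-20],[255,14.9,18.3,0,-20]]'; python3 arc.py 0.34 -10 6
```

```text
time: 6.35
tool_pos: [0.5534, 0.2573, 0.1307]
tcp_rot: [-3.134, 0.002, 3.102]
wrist_force: [2.9, -8.4, 4.6]
grip_width: 0.023
grip_force: 30.0
angle rel 0.10420935766157968 r 0.05896897108978273 z 0.13071644846165165
[1.3, 1.9, -1.7]
[2.7, 3.8, -3.3]
[4.2, 5.5, -5.0]
[5.7, 7.3, -6.7]
[7.3, 8.9, -8.3]
[8.9, 10.5, -10.0]
```

Run:
```python
from workcell import camera,camera_params,status
import cv2,pickle,numpy as np
d={n:(camera_params(n),camera(n)) for n in("wrist","side","scene")}
pickle.dump(d,open("/tmp/d2.pkl","wb"));print(status.sense()["wrist_force"],status.sense()["tool_pos"])
w=d["wrist"][1];s=d["side"][1][140:220,160:280].repeat(4,0).repeat(4,1)[:, :480]
o=np.zeros((600,800,3),np.uint8)
o[:320,:480]=s
sc=d["scene"][1][100:210,230:370].repeat(2,0).repeat(2,1);o[:220,500:780]=sc
o[324:324+276,:512]=w[:276]
cv2.imwrite("pics/c3.png",o[:,:,::-1])
```

```text
[ 2.81873957 -9.01648626  5.02211819] [0.55329984 0.25746497 0.13071116]
```

View pics/c3.png

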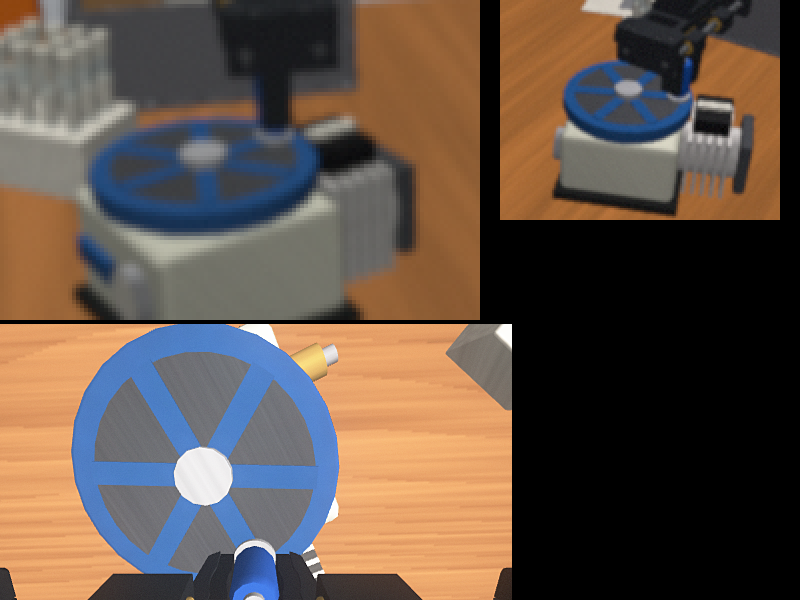

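The wrist view shows the hub at (203,152), the knob still between the pads at (255,245), and the spokes clearly. I'll read the wheel angle from the spokes.

```bash
cat > wheel.py <<'E'
from h import *
def angle(p,im,near,c=(.501,.2302),zc=.116,mark=.374):
    # spoke phase (mod 60deg) on ring r=25..52mm, by 6-fold Fourier phase
    b=blue(im);best=0;C=np.array(c)
    A=np.linspace(0,2*np.pi,720,endpoint=False);v=0;n=[]
    for r in np.arange(.028,.054,.004):
        for a in A:
            u=np.round(proj(p,np.r_[C+r*np.array([np.cos(a),np.sin(a)]),zc])).astype(int)
            if 0<=u[0]<512 and 0<=u[1]<230: n.append((a,b[u[1],u[0]]>0))
    n=np.array(n);f=np.linspace(0,np.pi/3,240,endpoint=False)
    def sc(x):
        d=(n[:,0]-x+np.pi/6)%(np.pi/3)-np.pi/6;return n[abs(d)<.12,1].mean()-n[abs(d)>.2,1].mean()
    S=[sc(x) for x in f];x=f[int(np.argmax(S))]-mark
    return x+round((near-x)/(np.pi/3))*np.pi/3,max(S)
E
python3 - <<'E'
from wheel import *
import pickle
d=pickle.load(open("/tmp/d.pkl","rb"))["wrist"];print(angle(*d,-1.44))
p,im=pickle.load(open("/tmp/d2.pkl","rb"))["wrist"]
c=ray(p,(203,152),.124)[:2];print("hub",c,angle(p,im,0),angle(p,im,0,c))
k=ray(p,(255,229),.121);print(k,np.arctan2(k[1]-c[1],k[0]-c[0])-.374)
E
```

```text
(np.float64(-1.4430141668465266), np.float64(0.9658025372311086))
hub [0.50016439 0.23078457] (np.float64(0.08414892864851153), np.float64(0.9546704638739375)) (np.float64(0.09287557490848314), np.float64(0.9432441401082515))
[0.54749803 0.2568208  0.121     ] 0.12888761124171022
```

```bash
python3 -m handwheel '[[255,1,1.4,0,-1.2],[255,2,2.8,0,-2.5],[255,3,4.1,0,-3.7],[255,4.1,5.4,0,-5],[255,5.2,6.7,0,-6.2],[255,6.2,7.8,0,-7],[255,6.2,7.8,0,-7],[255,6.2,7.8,0,-7],[255,6.2,7.8,0,-7],[255,6.2,7.8,0,-7]]'
cat > m.py <<'E'
from wheel import *
from workcell import camera,camera_params
p=camera_params("wrist");im=camera("wrist");print(angle(p,im,.2))
E
python3 m.py;python3 arc.py 0.35 -5 5
```

```text
time: 7.5
tool_pos: [0.545, 0.2698, 0.1307]
tcp_rot: [-3.14, -0.002, -3.055]
wrist_force: [-2.7, -5.0, 5.1]
grip_width: 0.023
grip_force: 30.0
(np.float64(0.3459483164476609), np.float64(0.9513329480186397))
angle rel 0.3590648671307426 r 0.059181077015874654 z 0.13069142629224417
[0.1, -0.2, -1.0]
[0.2, -0.5, -2.0]
[0.4, -0.7, -3.0]
[0.5, -0.9, -4.0]
[0.6, -1.1, -5.0]
```

```bash
python3 -m handwheel '[[255,0,0,0,0],[255,0,0,0,0],[0,0,0,0,0],[0,0,0,0,0],[0,0,0,0,0],[0,0,0,0,0],[0,0,0,0,0],[0,0,0,0,0],[0,0,0,0,0],[0,0,0,0,0]]'; python3 m.py
```

```text
time: 8.55
tool_pos: [0.5459, 0.2704, 0.1307]
tcp_rot: [3.142, 0.0, -3.054]
wrist_force: [-0.9, -0.6, -0.0]
grip_width: 0.0847
grip_force: 0.0
(np.float64(0.3459483164476609), np.float64(0.9515567280136498))
```

Released, and the wheel is holding at 0.346 rad (about 20°). Next I raise the gripper clear and check again.

```bash
python3 -m handwheel '[[0,0,0,-10,0],[0,0,0,-30,0],[0,0,0,-60,0],[0,0,0,-100,0],[0,-20,0,-140,0],[0,-60,0,-140,0],[0,-80,0,-140,0],[0,-80,0,-140,0],[0,-80,0,-140,0],[0,-80,0,-140,0]]'; python3 m.py
python3 - <<'E'
from workcell import camera
import cv2
cv2.imwrite("pics/w5.png",camera("wrist")[:,:,::-1])
E
```

```text
time: 9.6
tool_pos: [0.6241, 0.2778, 0.2709]
tcp_rot: [3.141, -0.001, -3.053]
wrist_force: [0.7, -0.3, 0.4]
grip_width: 0.088
grip_force: 0.0
(np.float64(0.3459483164476609), np.float64(0.958990931904646))
```

View pics/w5.png

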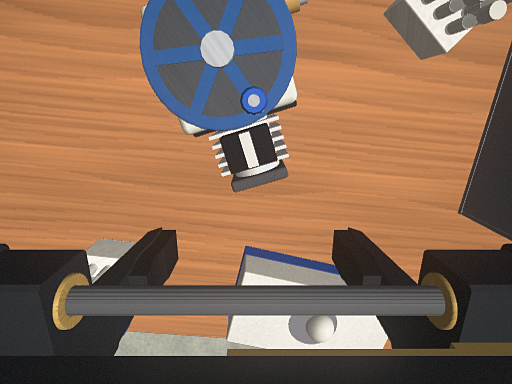

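The hub is at (217,48), the knob at (254,99) and the mark at (250,150). The knob stands about 20° counter-clockwise past the mark, at rest and with the gripper clear.

```bash
python3 -c "
from workcell import bot
print(bot.job_done())"
```

```text
the job is handed in; nothing more can be done
None
```

The blue flywheel was turned counter-clockwise over its compression and left at rest with the knob about 20° past the white mark; the gripper is clear, the yellow pump was not touched, and the job was handed in at about 10 s.

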